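Close the spice wheel and set it to pour

TASK

Take the round wooden cover off its sloping stand and lower it, level, over both the centre shaft and the pin of the spice wheel's turntable until it lies fully home. Then turn it by its handle until its window stands squarely over the compartment with the pouring lip, and let go. Leave the mug, the spice jar and the pepper mill standing where they are.

Things in the scene. Friction and masses are not known exactly. Their poses are not given: they have to be found in the camera images.
- handle (a point): Centre of the grip bar of the loose cover (wooden disc, about 0.3 kg). Axes of the cover: z out of its upper side, y along the bar, +x to its slot, -x to its window. Bar 86 mm long, 14 mm wide, 20 mm tall (40 to 60 mm above the disc's underside), on a post at y = -38 and +38 mm, 66 mm free between them. This point is on the disc's axis, 50 mm above its underside
- bore (a point): Centre of the cover's round bore, 21 mm across, on the disc's underside (50 mm below the handle point along the cover's z). Disc 171 mm across, 10 mm thick, rim bead 12.5 mm. At the start it lies tilted 35 degrees on the stand: upper side up and to the stand's front, window at the low edge, slot at the high edge, grip bar level
- slot (a point): Point of the cover's underside where the pin stands when seated, 35 mm from the bore along the cover's +x. The slot is 13 mm wide (along y) and runs from x = 26 to 45 mm, right through the disc
- window (a point): Middle of the cover's window at the underside, 65 mm from the bore along the cover's -x. The window goes through, from 53 to 77 mm from the centre and 22 degrees to either side of -x
- stand: Fixed grey stand, left or right of the spice wheel. Board 180 x 150 mm, sloping 35 degrees, low edge at its front (its -x); two pegs there, 19 mm proud of the board, keep the cover from sliding. Origin on the worktop under its middle, z up; the middle of the cover's underside lies at (-4, 0, 82) mm
- wheel: Spice wheel: fixed round wooden drum, 174 mm across, rim 50 mm high, six open compartments (walls between them at 30, 90, 150.. degrees). Origin on the worktop under its centre, z up. The compartment centred on its -x has a lowered rim and the pouring lip, which sticks out to 118 mm from the centre
- lip (a point): Point over the pouring lip, 105 mm from the drum's centre along the drum's -x, at the height of the rim; axes of the drum
- shaft_foot (a point): Foot of the upright shaft in the centre of the metal turntable (92 mm across) in the middle of the drum: on the turntable's top face, 55 mm above the worktop, where the cover's underside rests when seated. Shaft 18 mm thick, 28 mm tall, top 8 mm tapered. Axes of the turntable: z up, x to the pin
- pin_foot (a point): Foot of the pin on the turntable's top face, 35 mm from the shaft along the turntable's +x. Pin 10 mm thick, 17 mm tall, top 5 mm tapered
- hub (a joint): Angle of the turntable in the drum, rad, positive counter-clockwise from above, range -1.7 to 1.7; stiff (0.06 N m), stays where it is left, and turns with the cover once the pin is in the slot. At 0 the pin points to the drum's +x and the window of a seated cover stands over the pouring lip
- mug_mid (a point): Bystander: white patterned mug, 82 x 112 mm, 94 mm tall; point half-way up
- spice_jar_mid (a point): Bystander: spice jar, 45 mm thick, 106 mm tall; point half-way up
- mill_mid (a point): Bystander: wooden pepper mill, 58 mm thick, 170 mm tall; point half-way up

How it is judged:
On the way, in this order (a step that is already met when the one before it is completed fails the run):
1. the cover is fully home over shaft and pin (distance between bore and shaft_foot below 0.004 m and distance between slot and pin_foot below 0.0045 m), for 0.2 s.
2. the cover, still home, is turned with its window over the pouring lip (all of step 1 and value of joint hub between -0.12 and 0.12 rad), for 0.2 s.
At the end, for the whole second after the job is handed in: the cover lies fully home on the turntable, over shaft and pin (bore within 4 mm of the shaft's foot, slot point within 4.5 mm of the pin's foot), and the turntable stands within 0.12 rad (7 degrees) of 0, so that the window is over the pouring lip; the cover is released (all of step 2); the robot touches nothing.
It fails at once if the mug is shifted or knocked over (distance of mug_mid from where it was at the start of the episode above 0.03 m).
It fails at once if the spice jar is shifted or knocked over (distance of spice_jar_mid from where it was at the start of the episode above 0.03 m).
It fails at once if the pepper mill is shifted or knocked over (distance of mill_mid from where it was at the start of the episode above 0.03 m).
It also fails if it takes over 48 s, if anything falls off the work surface, if the arm or the gripper's body presses on something with over 40 N, if the wrist force passes 120 N, or if a joint passes its speed limit or range.

ROBOT

A 6-joint arm with a two-finger parallel gripper is mounted at the origin on the work surface; the furniture and walls round the work are solid. World frame = base frame: x ahead of the robot, y to its left, z up, the work surface at z = 0. Lengths are in m, angles in rad, forces in N, time in s.
With the tool pointing down it reaches from about 0.3 to 0.875 m from the base axis. Payload 6.4 kg.
Tool frame: the origin (TCP) lies between the finger pads; the fingertips stand 11 mm ahead of it and the grasp point (between the pads) lies 8 mm behind it; z points along the fingers, y is the line along which they close (so a half turn about z gives the same grasp; the last joint's range is limited). The gripper opens to 88 mm and grips with 3 to 60 N. Pads are 18 mm wide; open, the fingers measure 123 mm over their backs; the gripper's body (75 mm by 187 mm) begins 45 mm behind the grasp point.
Start: joints at [1.086, 0.181, 1.607, -0, 1.354, -0.206], TCP at [0.158, 0.553, 0.25] pointing down, gripper open.
Joint ranges: [-2.99, 2.99], [-0.89, 2.07], [0.3, 2.58], [-1.14, 4.28], [0, 2.63], [-3.12, 3.12]. Speed limits (rad/s): [2.57, 2.57, 3.01, 3.14, 3.14, 3.14].

INTERFACE

Orientations are given as a unit quaternion [x, y, z, w].
In Python, from cell import sense, imaging, workorder gives the robot as it stands.
- The arm moves only by the tool move_arm, never from a script. Its argument "steps" is a list of rows, each a list of 5 numbers: the closure in counts, from 0 (fully open) to 255 (shut), then the shift along the world's x, y, z in mm, then the turn about the world's z in degrees. A call has 1 to 10 rows; each row is the pose to reach, as a shift and turn from the pose commanded when the call began; what a row does not reach only later rows make up. A row lasts 1/8 s, in which the tool goes at most 62.5 mm and 10.7 degrees, less where a joint would pass 70% of its speed; a pose out of reach is approached as far as the arm can. A call with a gripper value outside its range is refused whole. The fingers move at their own pace and stop on an object; "grip_force" is the grip in N (left out, the last holds). Time passes only in rows, so rows that repeat a pose let the fingers close. It gives the time, the measured TCP pose, the force, the opening and the grip force at its end, in the units of the state.
- sense(): the state, without advancing time (a new reading comes with each control period).
- imaging.read_camera(name): name is "side" or "top" or "wrist"; returns the picture (384x512x3 uint8, red, green, blue); there is no depth.
- imaging.get_calibration(name): a dict with "fx", "fy", "cx", "cy" (pixels), "camera_from_world" (4x4, takes a point from world to camera coordinates). Camera axes: x right, y up, looking along -z (the intrinsics and any distortion apply to the point x, -y, -z); pixel columns grow to the right and rows downward; lengths in m; the calibration is good to about 2 mm. A picture is of the moment at which its call begins: read the wrist's pose just before it. get_calibration takes no time and is no camera call; for the wrist camera it gives the pose at the moment of the call.
- workorder.close_job(): hands the job in; it is judged then, once.
The state is a dict: "clock": time; "joint_positions": joint angles; "dq": joint speeds; "joint_efforts": joint torques, N m; "position": TCP position; "tcp_rot": TCP orientation; "wrist_force": force on the tool from outside, world axes, zero at the start; "wrist_torque": the same for the moment, N m; "width": finger opening in m; "grip_force": force on a finger pad.
Only numpy, scipy, OpenCV 4.12 (cv2) and the standard library are available. Lean on these libraries where they do the work, as an engineer would, in place of code of your own. Each camera call takes 0.05 s, during which the arm holds its last target. There are 200 camera calls.

## Working session

There is one attempt and no reset: what is moved stays moved. The work goes in short steps, Python scripts to look and compute and a tool call to move; the robot and the scene stay as the last step left them, time stands still between calls to the robot, and variables do not carry over. Pictures are saved under pics/ and viewed, at most 13 in all, crops included, and the job is handed in when it is done.

Besides the shell and the picture viewer there is one more tool, called after "Request:" as a command line: name --pt "numbers of a row" for each row, then --argument value for the rest. move_arm: Moves the arm, as the interface text tells. Its arguments: {"type":"object","properties":{"steps":{"type":"array","items":{"type":"array","items":{"type":"number"}}},"grip_force":{"type":"number"}},"required":["steps"]}

```bash
mkdir -p pics; ls; cat > h.py <<'E'
import numpy as np, cv2
from cell import sense, imaging, workorder
def snap(n,f=None):
    im=imaging.read_camera(n); 
    if f: cv2.imwrite('pics/'+f,cv2.cvtColor(im,cv2.COLOR_RGB2BGR))
    return im
def ray(c,u,v):
    T=np.array(c['camera_from_world']);R=T[:3,:3];o=-R.T@T[:3,3]
    d=R.T@np.array([(u-c['cx'])/c['fx'],-(v-c['cy'])/c['fy'],-1.]);return o,d
def onz(c,u,v,z):
    o,d=ray(c,u,v);return o+d*(z-o[2])/d[2]
def pix(c,p):
    T=np.array(c['camera_from_world']);q=T[:3,:3]@np.array(p)+T[:3,3]
    return np.array([c['cx']+c['fx']*q[0]/-q[2],c['cy']-c['fy']*q[1]/-q[2]])
E
python3 - <<'E'
from h import *
a=snap('side','side.png');b=snap('top','top.png')
for n in('side','top'):
    c=imaging.get_calibration(n);print(n,[round(float(c[k]),1) for k in('fx','fy','cx','cy')],np.round(c['camera_from_world'],3).tolist(),[k for k in c])
s=sense();print(s)
E
```

```text
pics
side [478.1, 478.1, 257.2, 197.9] [[0.93, -0.369, 0.011, -0.489], [0.199, 0.526, 0.827, -0.164], [-0.31, -0.767, 0.562, -1.357], [0.0, 0.0, 0.0, 1.0]] ['fx', 'fy', 'cx', 'cy', 'camera_from_world']
top [435.3, 435.3, 248.5, 200.3] [[0.013, -1.0, 0.016, -0.056], [0.997, 0.014, 0.079, -0.523], [-0.079, 0.015, 0.997, -1.456], [0.0, 0.0, 0.0, 1.0]] ['fx', 'fy', 'cx', 'cy', 'camera_from_world']
{'clock': 0.1, 'joint_positions': array([ 1.08569563e+00,  1.81475604e-01,  1.60790090e+00, -3.10447753e-05,
        1.35382040e+00, -2.06287275e-01]), 'dq': array([ 0.00011828, -0.0014059 , -0.00315856,  0.00018234, -0.0020083 ,
       -0.00108924]), 'joint_efforts': array([ 5.83448195e-05, -4.34815478e+01, -3.42699265e+01,  7.03191035e-02,
        3.39380605e-02, -3.63034599e-05]), 'position': array([0.15800857, 0.55237209, 0.24889869]), 'tcp_rot': array([ 1.38952241e-01,  9.90298759e-01, -7.59805099e-04, -2.57539901e-04]), 'wrist_force': array([-0.19120894,  0.03397755, -0.22332743]), 'wrist_torque': array([-0.00912953, -0.01560611,  0.0141932 ]), 'grip_force': 0.0, 'width': 0.08825539946086128}
```

View pics/side.png

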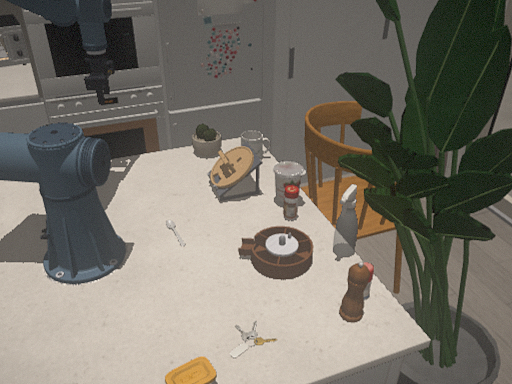

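View pics/top.png

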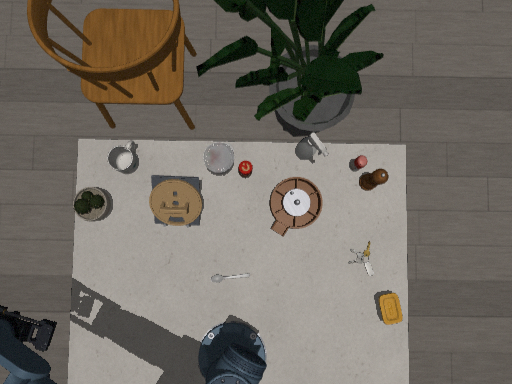

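The side view shows the cover on the stand (235,168), the drum (282,250) and the mill (353,290). The top view shows the cover (176,202), bar (176,208), drum (296,203), lip (280,228) and mug (123,160). I'll zoom in on both.

```bash
python3 - <<'E'
from h import *
a=cv2.imread('pics/top.png');b=cv2.imread('pics/side.png')
x=cv2.resize(a[165:245,135:225],None,fx=4.3,fy=4.3,interpolation=cv2.INTER_CUBIC)
y=cv2.resize(a[165:245,255:345],None,fx=4.3,fy=4.3,interpolation=cv2.INTER_CUBIC)
z=cv2.resize(b[135:205,195:285],None,fx=4.3,fy=3.5,interpolation=cv2.INTER_CUBIC)[:245]
w=cv2.resize(b[220:290,230:320],None,fx=4.3,fy=3.5,interpolation=cv2.INTER_CUBIC)[:245]
cv2.imwrite('pics/z.png',np.vstack([np.hstack([x,y]),np.hstack([z,w])]))
E
```

```text
(no output)
```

View pics/z.png

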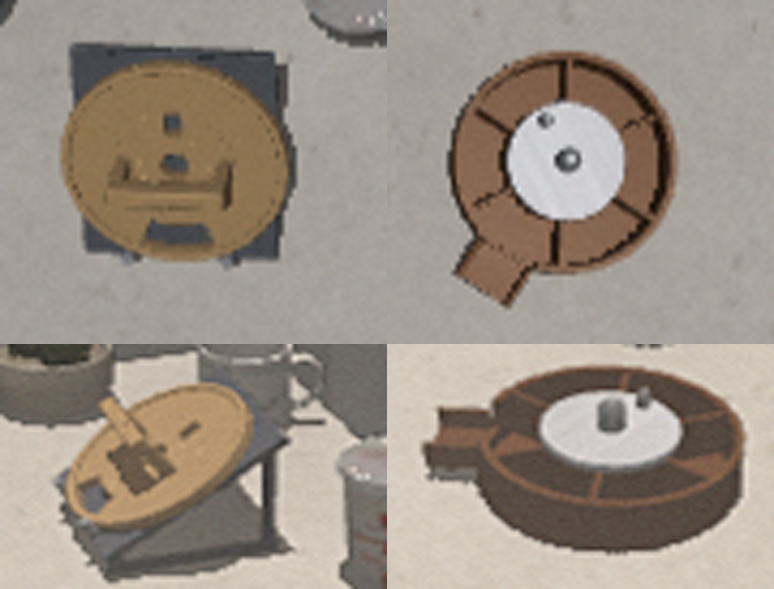

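```bash
python3 - <<'E'
from h import *
t=imaging.get_calibration('top');s=imaging.get_calibration('side')
f=lambda x,y,c0:((x-c0)/4.3, y/4.3)
T=lambda x,y:(x/4.3+135-.5,y/4.3+165-.5)
W=lambda x,y:((x-387)/4.3+255-.5,y/4.3+165-.5)
p=lambda n,a:print(n,np.round(a*1000,1))
sh=onz(t,*W(567,159),.083);pn=onz(t,*W(545,120),.072);lp=onz(t,*W(487,290),.03)
p('shaft',sh);p('pin',pn);p('lip end',lp)
d=pn-sh;print('pin dist',np.hypot(*d[:2]),'ang',np.degrees(np.arctan2(d[1],d[0])))
d=sh-lp;print('drum x ang',np.degrees(np.arctan2(d[1],d[0])),np.hypot(*d[:2]))
p('side shaft',onz(s,(611-387)/4.3+229.5,(400-344)/3.5+219.5,.083))
p('barL',onz(t,*T(107,190),.13));p('barR',onz(t,*T(232,186),.13));
for n,q in [('TL',(72,45)),('TR',(275,53)),('BR',(278,258)),('BL',(85,250))]: p(n,onz(t,*T(*q),.12 if n[0]=='T' else .035))
print(t and pix(t,sh))
q=[onz(t,*T(180,160),.1)]
p('cover',q[0])
c=imaging.get_calibration('wrist');print(np.round(c['camera_from_world'],3).tolist(),c['fx'])
E
```

```text
shaft [ 516.8 -204.2   83. ]
pin [ 547.3 -188.6   72. ]
lip end [ 417.5 -148.7   30. ]
pin dist 0.03426495295219319 ang 27.068818323973282
drum x ang -29.176850725852614 0.11375418020628197
side shaft [ 513.7 -208.7   83. ]
barL [484.3 230.8 130. ]
barR [488.5 140.1 130. ]
TL [591.5 261.5 120. ]
TR [587.9 112.1 120. ]
BR [438.8 114.8  35. ]
BL [442.9 264.4  35. ]
[296.36046512 201.47674419]
cover [509.2 182.9 100. ]
[[0.276, 0.961, -0.002, -0.574], [-0.927, 0.266, -0.264, 0.036], [-0.253, 0.075, 0.965, -0.39], [0.0, 0.0, 0.0, 1.0]] 266.55607799068207
```

The pin points to +27°, and the drum's zero is at about -29°, so the hub stands near +56°. The stand's yaw is about -1.4° and the handle should be near (482,188,123). I'll move above it with a partly closed gripper.

Request:
move_arm --pt "130 324 -364 0 -75" --pt "130 324 -364 0 -75" --pt "130 324 -364 0 -75" --pt "130 324 -364 0 -75" --pt "130 324 -364 0 -75" --pt "130 324 -364 0 -75" --pt "130 324 -364 0 -75" --pt "130 324 -364 0 -75" --pt "130 324 -364 0 -75" --pt "130 324 -364 0 -75"

```text
clock: 1.35
position: [0.4816, 0.189, 0.2492]
tcp_rot: [0.713, 0.701, -0.0, -0.001]
wrist_force: [-0.3, 0.3, -0.0]
width: 0.0431
grip_force: 0.0
```

```bash
python3 - <<'E'
from h import *
s=sense();c=imaging.get_calibration('wrist');im=snap('wrist','w1.png')
np.save('c1.npy',c,allow_pickle=True)
print(s['clock'],s['position'],s['tcp_rot'],s['width'],s['wrist_force'])
for p in [(482,188,123)]: print(pix(c,np.array(p)/1e3))
E
```

```text
1.35 [0.48158983 0.18899195 0.24919619] [ 7.13254106e-01  7.00905147e-01 -4.45218680e-04 -5.97854184e-04] 0.043118419215318976 [-0.27640163  0.30617614 -0.03835289]
[256.22268657 186.49194449]
```

View pics/w1.png

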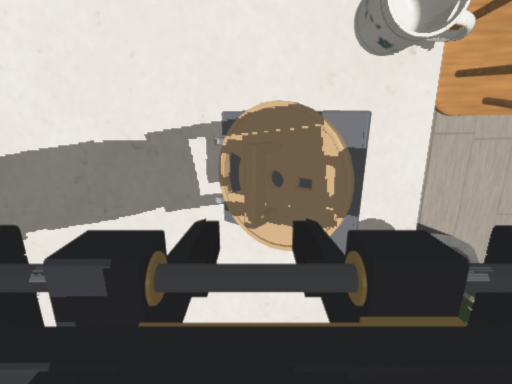

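The wrist view shows the disc around (286,175). The bar stands near column 255, rows 143-215, in the gripper's shadow. I'll take an enlarged, brightened crop.

```bash
python3 - <<'E'
from h import *
a=cv2.imread('pics/w1.png')[95:255,210:375].astype(float)
a=np.clip(255*(a/255)**.5*1.1,0,255).astype('uint8')
cv2.imwrite('pics/w1z.png',cv2.resize(a,None,fx=3.6,fy=3.6,interpolation=cv2.INTER_CUBIC))
E
```

```text
(no output)
```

View pics/w1z.png

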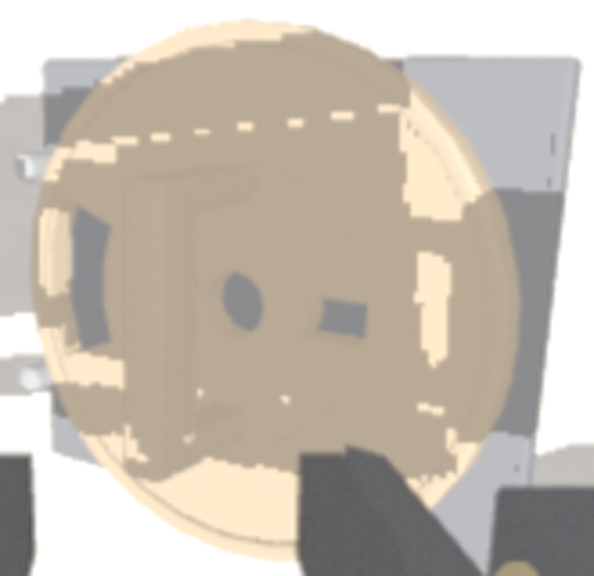

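```bash
python3 - <<'E'
from h import *
c=np.load('c1.npy',allow_pickle=True).item()
P=lambda x,y,z:np.round(1000*onz(c,x/3.6+209.5,y/3.6+94.5,z),1)
a=P(163,180,.135);b=P(165,478,.135);print(a,b,(a+b)/2,b-a)
print('bore->handle',P(243,300,.082+.0082*.5)+[-.5*5.7-25.8,0,0],P(341,317,.1)) 
print(P(125,182,.127),P(125,470,.127))
E
```

```text
[481.4 231.5 135. ] [480.4 148.5 135. ] [480.9 190.  135. ] [ -1. -83.   0.]
bore->handle [477.25 188.2   86.1 ] [534.8 185.5 100. ]
[471.3 230.3 127. ] [468.8 147.8 127. ]
```

Request:
move_arm --pt "150 -1 0 -50 0" --pt "150 -1 0 -90 0" --pt "150 -1 0 -110 0" --pt "150 -1 0 -122 0" --pt "150 -1 0 -131 0" --pt "150 -1 0 -131 0" --pt "150 -1 0 -131 0"

```text
clock: 2.28
position: [0.4818, 0.189, 0.1196]
tcp_rot: [0.713, 0.701, 0.001, 0.0]
wrist_force: [0.8, -0.0, -0.3]
width: 0.0362
grip_force: 0.0
```

Request:
move_arm --pt "255 0 0 -1 0" --pt "255 0 0 -1 0" --pt "255 0 0 -1 0" --pt "255 0 0 -1 0" --pt "255 0 0 -1 0" --pt "255 0 0 -1 0" --grip_force 8

```text
clock: 3.02
position: [0.4801, 0.1889, 0.1179]
tcp_rot: [0.713, 0.701, -0.001, -0.001]
wrist_force: [-5.9, 0.8, 4.4]
width: 0.0215
grip_force: 7.7
```

Width 21.5 mm: the bar is held at its corners, as expected. I'll lift it slowly, slightly away from the pegs.

Request:
move_arm --pt "255 0 0 5 0" --pt "255 0 0 12 0" --pt "255 0 0 20 0" --pt "255 0 0 35 0" --pt "255 0 0 55 0" --pt "255 0 0 80 0" --pt "255 0 0 80 0"

```text
clock: 3.9
position: [0.483, 0.1891, 0.2005]
tcp_rot: [0.713, 0.701, 0.002, 0.002]
wrist_force: [0.8, -0.3, -3.1]
width: 0.014
grip_force: 8.0
```

```bash
python3 - <<'E'
from h import *
s=sense();a=snap('wrist');b=snap('side')
print(s['position'],s['wrist_force'],s['wrist_torque'],s['width'])
c=imaging.get_calibration('side');u,v=pix(c,s['position']).astype(int)
b=b[max(v-60,0):v+60,u-75:u+75]
cv2.imwrite('pics/l1.png',cv2.cvtColor(np.vstack([a[:300],cv2.resize(b,(512,300))[:300]]),cv2.COLOR_RGB2BGR))
E
```

```text
[0.48300094 0.18910316 0.2005268 ] [ 0.76367451 -0.34873131 -3.05016891] [-0.14652921  0.02978365 -0.0309323 ] 0.01402669313329605
```

View pics/l1.png

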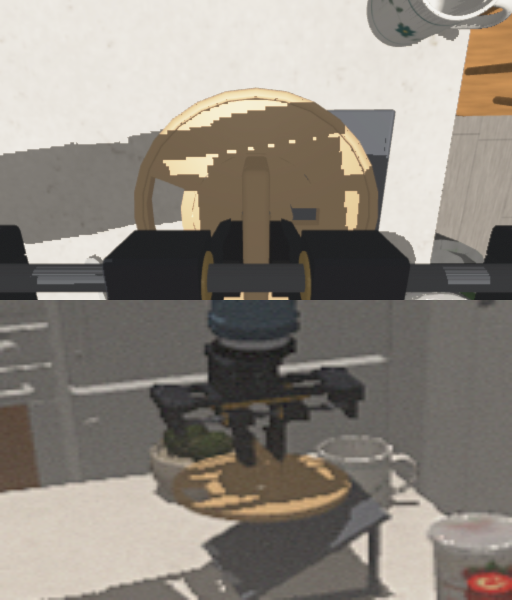

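Gravity and the squeeze have levelled the cover (width 14.0 mm). I'll grip firmly. Next I'll work out a viewpoint from which the wrist camera sees the shaft and pin past the held cover, and measure the cover in the hand.

```bash
python3 - <<'E'
from h import *
from scipy.spatial.transform import Rotation as R
s=sense();c=imaging.get_calibration('wrist')
Tw=np.eye(4);Tw[:3,:3]=R.from_quat(s['tcp_rot']).as_matrix();Tw[:3,3]=s['position']
CT=np.array(c['camera_from_world'])@Tw   # camera from tcp
np.save('CT.npy',CT)
z=s['position'][2]
for dz in(.004,.008):
  print('bar end',onz(c,257,157,z+dz+.010),'slot mid',onz(c,304,214,z+dz-.040-.0), 'rim L/R/T',[onz(c,*q,z+dz-.04)[:2] for q in((135,203),(379,203),(256,89))])
for d in(.13,.16,.19):
  a=np.radians(30);t=np.array([.5168-d*np.cos(a),-.2042-d*np.sin(a),.25])
  T=np.eye(4);T[:3,:3]=R.from_euler('z',-60,degrees=True).as_matrix()@Tw[:3,:3];T[:3,3]=t
  cc=dict(c);cc['camera_from_world']=CT@np.linalg.inv(T)
  print(d,t,pix(cc,[.5168,-.2042,.083]),pix(cc,[.5473,-.1886,.072]))
print(onz(imaging.get_calibration('top'),370,186,0))
E
```

```text
bar end [0.48278393 0.23842833 0.21172413] slot mid [0.5144349  0.19131543 0.16172413] rim L/R/T [array([0.39978926, 0.20134148]), array([0.5649793 , 0.19831278]), array([0.48300389, 0.27235634])]
bar end [0.48277392 0.23901687 0.21572413] slot mid [0.51369028 0.19283036 0.16572413] rim L/R/T [array([0.4017161 , 0.20262279]), array([0.56305689, 0.19966466]), array([0.48299167, 0.27198286])]
0.13 [ 0.4042167 -0.2692     0.25     ] [253.26861548  53.80348759] [254.35299861  19.96890601]
0.16 [ 0.37823594 -0.2842      0.25      ] [252.6507876  20.9340557] [253.77073522 -13.71109062]
0.19 [ 0.35225517 -0.2992      0.25      ] [251.99513833 -13.94753462] [253.15303825 -49.44067983]
[ 0.58081022 -0.4700958   0.        ]
```

Request:
move_arm --pt "255 0 0 20 0" --pt "255 -10 -40 50 -6" --pt "255 -20 -90 50 -12" --pt "255 -29 -148 50 -20" --pt "255 -39 -206 50 -28" --pt "255 -49 -264 50 -36" --pt "255 -59 -322 50 -44" --pt "255 -69 -380 50 -52" --pt "255 -79 -430 50 -58" --pt "255 -79 -458 50 -60" --grip_force 40

```text
clock: 5.25
position: [0.4008, -0.2712, 0.2463]
tcp_rot: [0.969, 0.248, -0.001, -0.001]
wrist_force: [0.2, -0.3, -3.2]
width: 0.0136
grip_force: 40.0
```

Request:
move_arm --pt "255 0 0 0 0" --pt "255 0 0 0 0" --pt "255 0 0 0 0"

```text
clock: 5.62
position: [0.4023, -0.268, 0.2473]
tcp_rot: [0.968, 0.251, -0.0, -0.0]
wrist_force: [0.1, 0.4, -2.1]
width: 0.0136
grip_force: 40.0
```

```bash
python3 - <<'E'
from h import *
s=sense();c=imaging.get_calibration('wrist');im=snap('wrist','v.png')
np.save('c2.npy',dict(c=c,s=s),allow_pickle=True)
print(s['clock'],s['position'],s['tcp_rot'],s['width'],s['wrist_force'],np.abs(s['dq']).max())
a=cv2.cvtColor(im[0:270,115:395],cv2.COLOR_RGB2BGR)/255.
a=np.clip(255*a**.6,0,255).astype('uint8')
cv2.imwrite('pics/vz.png',cv2.resize(a,None,fx=2.2,fy=2.2,interpolation=cv2.INTER_CUBIC))
E
```

```text
5.625 [ 0.40227665 -0.26797421  0.24730129] [ 9.67886182e-01  2.51388376e-01 -1.30842026e-04 -4.54952667e-04] 0.013594033468903106 [ 0.1020768   0.44913457 -2.14553876] 0.005781633571247058
```

View pics/vz.png

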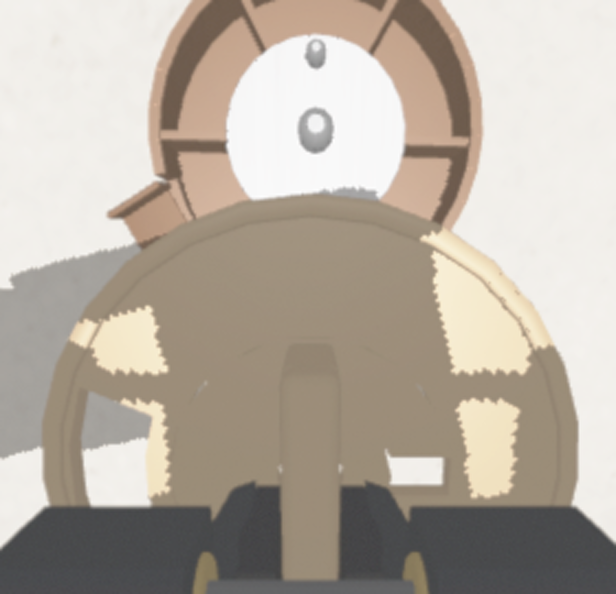

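The view shows the turntable (centre about 316,125 in zoom pixels), the shaft top (316,123), the pin top (316,45), the cover's rim, the end of the bar (283–339, row 373) and the slot (388–444, 457–486).

```bash
cat > m.py <<'E'
from h import *
from scipy.optimize import least_squares
D=np.load('c2.npy',allow_pickle=True).item();c,s=D['c'],D['s'];t=s['position']
import scipy.spatial.transform as S
Rm=S.Rotation.from_quat(s['tcp_rot']).as_matrix()
im=cv2.imread('pics/v.png');CT=np.load('CT.npy');print('cam in tcp',np.round(-CT[:3,:3].T@CT[:3,3],3))
Z=lambda x,y:(x/2.2+115-.27,y/2.2-.27)
g=im.astype(int);m=((g.min(2)>150)&(g.max(2)-g.min(2)<25)).astype('uint8')
_,l,st,ce=cv2.connectedComponentsWithStats(m);k=l[int(60),int(240)];print(st[k])
cn=max(cv2.findContours((l==k).astype('uint8'),0,cv2.CHAIN_APPROX_NONE)[0],key=len)[:,0]
cn=cn[cn[:,1]<78]
def circ(P):
    f=lambda q:np.hypot(P[:,0]-q[0],P[:,1]-q[1])-q[2]
    r=least_squares(f,[*P.mean(0)[:2],.05],loss='soft_l1',f_scale=.001);return r.x,np.std(f(r.x))
for z in(.055,):print('turntable',circ(np.array([onz(c,u,v,z) for u,v in cn])))
sh=onz(c,*Z(316,123),.083);pn=onz(c,*Z(316,45),.072);print('shaft',sh,'pin',pn,np.hypot(*(pn-sh)[:2]),np.degrees(np.arctan2(*(pn-sh)[1::-1])))
# cover, in tool-aligned axes about TCP: ex = slot side, ey=cam side
loc=lambda p:Rm.T@(p-t)
for dz in(-.004,0,.004,.008):
    rim=np.array([onz(c,*Z(*q),t[2]+dz-.043) for q in((44,450),(578,450),(310,195),(73,330),(552,340),(160,240),(455,240))])
    x,e=circ(rim);be=onz(c,*Z(311,373),t[2]+dz+.01);w=np.linalg.norm(onz(c,*Z(283,373),t[2]+dz+.01)-onz(c,*Z(339,373),t[2]+dz+.01))
    sl=[onz(c,*Z(*q),t[2]+dz-.040) for q in((388,472),(444,472))]
    sy=[onz(c,*Z(415,457),t[2]+dz-.05),onz(c,*Z(415,486),t[2]+dz-.04)]
    print(dz,'r',x[2],e,'ctr',loc(np.array([*x[:2],t[2]])),'bar end',loc(be),'barw',w,'slot',[loc(q).round(4) for q in sl+sy])
E
python3 m.py
```

```text
cam in tcp [ 0.068  0.    -0.136]
[ 218   16   81   75 4612]
turntable (array([ 0.51518295, -0.20830584,  0.0451122 ]), np.float64(0.0002780013285313818))
shaft [ 0.51551459 -0.20836976  0.083     ] pin [ 0.54652561 -0.19115159  0.072     ] 0.035470386851947935 29.04023828659723
-0.004 r 0.0881983063738985 0.00039251512772891834 ctr [-3.30579447e-03  2.24162781e-04 -1.31036523e-07] bar end [ 0.04267549  0.00049427 -0.00600152] barw 0.012572723346035828 slot [array([0.0002, 0.0256, 0.044 ]), array([0.0001, 0.0439, 0.044 ]), array([0.0018, 0.0361, 0.054 ]), array([-0.0047,  0.0347,  0.044 ])]
0 r 0.0862668225943736 0.0003838595344881787 ctr [-1.74921196e-03  2.27612563e-04 -1.72501361e-07] bar end [ 0.0434523   0.00048806 -0.01000153] barw 0.012184742752141058 slot [array([0.0017, 0.0251, 0.04  ]), array([0.0017, 0.0429, 0.04  ]), array([0.0032, 0.0353, 0.05  ]), array([-0.0031,  0.0339,  0.04  ])]
0.004 r 0.08433531853033754 0.00037520912548271384 ctr [-1.92524489e-04  2.31107961e-04 -2.14011950e-07] bar end [ 0.0442291   0.00048184 -0.01400155] barw 0.011796762158246266 slot [array([0.0032, 0.0245, 0.036 ]), array([0.0032, 0.0419, 0.036 ]), array([0.0046, 0.0346, 0.046 ]), array([-0.0015,  0.0331,  0.036 ])]
0.008 r 0.08240379425163337 0.0003665637215247313 ctr [ 1.36426851e-03  2.34649336e-04 -2.55568645e-07] bar end [ 0.0450059   0.00047563 -0.01800156] barw 0.011408781564351524 slot [array([0.0047, 0.0239, 0.032 ]), array([0.0047, 0.041 , 0.032 ]), array([0.006 , 0.0338, 0.042 ]), array([0.0001, 0.0324, 0.032 ])]
```

The cover sits centred in the hand, with the handle at about TCP height. The wrist view puts the shaft at (515.3,-208.3) and the pin at 28.7°, which matches the 35 mm and 46 mm radii. The tool's y axis is at -60.9°, so the turn is +89.6°.

Request:
move_arm --pt "255 20 10 0 10" --pt "255 40 20 0 20" --pt "255 60 30 0 30" --pt "255 80 40 0 40" --pt "255 95 50 0 50" --pt "255 113 59.7 0 60" --pt "255 113 59.7 0 70" --pt "255 113 59.7 -20 80" --pt "255 113 59.7 -50 89.6" --pt "255 113 59.7 -85 89.6"

```text
clock: 6.92
position: [0.5159, -0.2088, 0.1626]
tcp_rot: [0.509, 0.861, -0.0, 0.001]
wrist_force: [0.1, -0.2, -3.2]
width: 0.0135
grip_force: 40.0
```

Request:
move_arm --pt "255 0 0 0 0" --pt "255 0 0 0 0" --pt "255 0 0 0 0"

```text
clock: 7.3
position: [0.5163, -0.21, 0.1647]
tcp_rot: [0.51, 0.86, -0.0, 0.002]
wrist_force: [0.3, 0.0, -2.6]
width: 0.0138
grip_force: 40.0
```

```bash
cat > st.py <<'E'
from h import *
s=sense();q=s['tcp_rot'];print(s['clock'],np.round(s['position']*1e3,1),'tooly',np.degrees(np.arctan2(2*q[1]**2-1,2*q[0]*q[1])).round(2),s['wrist_force'].round(1),s['wrist_torque'].round(2),s['width'])
E
python3 st.py
```

```text
7.3 [ 516.3 -210.   164.7] tooly 28.64 [ 0.3  0.  -2.6] [-0.    0.03 -0.01] 0.013785241761827695
```

Request:
move_arm --pt "255 0 0.5 -15 0" --pt "255 0 0.5 -24 0" --pt "255 0 0.5 -28 0" --pt "255 0 0.5 -32 0" --pt "255 0 0.5 -36 0" --pt "255 0 0.5 -36 0"

```text
clock: 8.05
position: [0.5151, -0.2089, 0.1264]
tcp_rot: [0.51, 0.86, 0.0, -0.0]
wrist_force: [0.4, -0.2, -2.5]
width: 0.0138
grip_force: 40.0
```

```bash
python3 st.py
```

```text
8.05 [ 515.1 -208.9  126.4] tooly 28.62 [ 0.4 -0.2 -2.5] [-0.07  0.02  0.04] 0.013769922819885788
```

Request:
move_arm --pt "255 0 0 -3 0" --pt "255 0 0 -6 0" --pt "255 0 0 -9 0" --pt "255 0 0 -12 0" --pt "255 0 0 -12 0"

```text
clock: 8.68
position: [0.515, -0.2089, 0.1143]
tcp_rot: [0.51, 0.86, 0.0, -0.0]
wrist_force: [0.2, 0.0, -3.2]
width: 0.0137
grip_force: 40.0
```

```bash
python3 st.py
```

```text
8.675 [ 515.  -208.9  114.3] tooly 28.63 [ 0.2  0.  -3.2] [-0.03 -0.02 -0.  ] 0.013669511722275414
```

Still no resistance with shaft and pin both entered, so I'll continue to the seat.

Request:
move_arm --pt "255 0 0 -3 0" --pt "255 0 0 -5 0" --pt "255 0 0 -7 0" --pt "255 0 0 -9 0" --pt "255 0 0 -9 0"

```text
clock: 9.3
position: [0.5153, -0.209, 0.1064]
tcp_rot: [0.51, 0.86, -0.0, -0.0]
wrist_force: [-2.6, 1.7, 5.2]
width: 0.014
grip_force: 40.0
```

```bash
python3 st.py
```

```text
9.3 [ 515.3 -209.   106.4] tooly 28.64 [-2.6  1.7  5.2] [0.17 0.56 0.02] 0.013976807416282912
```

Request:
move_arm --pt "255 0 0 -1 0" --pt "255 0 0 -2 0" --pt "255 0 0 -2 0" --pt "255 0 0 -2 0"

```text
clock: 9.8
position: [0.5154, -0.2091, 0.1063]
tcp_rot: [0.51, 0.86, -0.0, 0.0]
wrist_force: [-9.4, 4.8, 20.8]
width: 0.0137
grip_force: 40.0
```

```bash
python3 - <<'E'
from h import *
exec(open('st.py').read())
a=snap('wrist')[60:300];b=snap('side')[205:285,225:325]
cv2.imwrite('pics/s1.png',cv2.cvtColor(np.vstack([a,cv2.resize(b,(512,350),interpolation=cv2.INTER_CUBIC)]),cv2.COLOR_RGB2BGR))
E
```

```text
9.8 [ 515.4 -209.1  106.3] tooly 28.65 [-9.4  4.8 20.8] [0.81 1.63 0.02] 0.013680866041780551
```

View pics/s1.png

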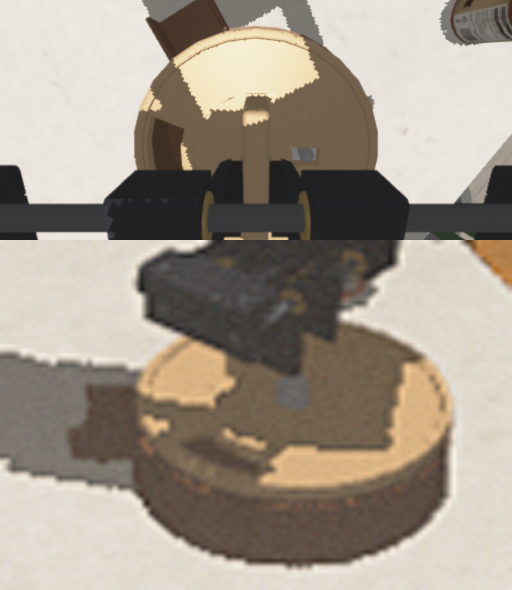

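The pin shows in the slot and the shaft stands through the bore, with the cover flat on the drum and not yielding under 20 N. It is seated. I'll relax the press and turn it.

Request:
move_arm --pt "255 0 0 2 0" --pt "255 0 0 2 0" --pt "255 0 0 2 -6" --pt "255 0 0 2 -12" --pt "255 0 0 2 -18" --pt "255 0 0 2 -18" --grip_force 30

```text
clock: 10.65
position: [0.5152, -0.2092, 0.1064]
tcp_rot: [0.639, 0.769, -0.0, 0.0]
wrist_force: [-5.1, 2.0, 8.1]
width: 0.0137
grip_force: 30.0
```

```bash
python3 st.py
```

```text
10.65 [ 515.2 -209.2  106.4] tooly 10.56 [-5.1  2.   8.1] [ 0.19  0.76 -0.05] 0.01370014230211563
```

Request:
move_arm --pt "255 0 0 0 -6" --pt "255 0 0 0 -12" --pt "255 0 0 0 -18" --pt "255 0 0 0 -24" --pt "255 0 0 0 -30" --pt "255 0 0 0 -36" --pt "255 0 0 0 -41" --pt "255 0 0 0 -41" --pt "255 0 0 0 -41"

```text
clock: 11.78
position: [0.5147, -0.2089, 0.1064]
tcp_rot: [0.868, 0.497, -0.001, -0.001]
wrist_force: [-7.9, 2.3, 11.0]
width: 0.0134
grip_force: 30.0
```

```bash
python3 - <<'E'
from h import *
exec(open('st.py').read())
a=snap('wrist')[60:300];b=snap('top')[160:250,250:345]
cv2.imwrite('pics/s2.png',cv2.cvtColor(np.vstack([a,cv2.resize(b,(512,350),interpolation=cv2.INTER_CUBIC)]),cv2.COLOR_RGB2BGR))
E
```

```text
11.775 [ 514.7 -208.9  106.4] tooly -30.37 [-7.9  2.3 11. ] [ 0.31  1.29 -0.08] 0.013382690764866811
```

View pics/s2.png

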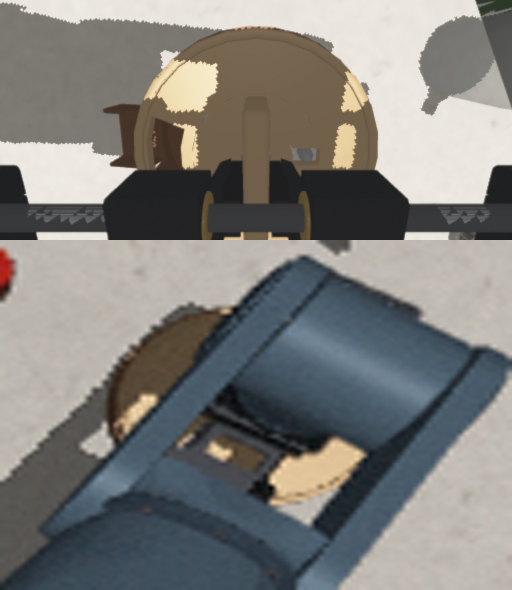

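```bash
python3 - <<'E'
from h import *
c=imaging.get_calibration('wrist');s=sense();p=s['position']
for z in(.03,.04,.05):
  for q in((106,194),(106,165),(110,226)):
    l=onz(c,*q,z);d=p-l;print(z,q,(l*1e3).round(1),np.hypot(*d[:2]).round(4),np.degrees(np.arctan2(d[1],d[0])).round(1))
pn=onz(c,305,214,.072);d=pn-p;print('pin',np.hypot(*d[:2]),np.degrees(np.arctan2(d[1],d[0])))
E
```

```text
0.03 (106, 194) [ 410.5 -141.2   30. ] 0.1242 -33.0
0.03 (106, 165) [ 426.  -122.1   30. ] 0.1241 -44.4
0.03 (110, 226) [ 395.3 -165.5   30. ] 0.127 -20.0
0.04 (106, 194) [ 417.1 -141.7   40. ] 0.1185 -34.6
0.04 (106, 165) [ 431.8 -123.5   40. ] 0.1191 -45.9
0.04 (110, 226) [ 402.6 -164.8   40. ] 0.1205 -21.5
0.05 (106, 194) [ 423.6 -142.1   50. ] 0.1129 -36.3
0.05 (106, 165) [ 437.6 -124.8   50. ] 0.1141 -47.5
0.05 (110, 226) [ 409.8 -164.1   50. ] 0.114 -23.2
pin 0.03382231742901886 -23.92898560459258
```

The seat is fine, but the drum's angle is uncertain (-29° from the top view, -33° from the wrist view). I'll let go, back off and check from the top.

Request:
move_arm --pt "130 0 0 1 0" --pt "130 0 0 1 0" --pt "130 0 0 1 0" --pt "130 0 0 20 0" --pt "130 0 0 60 0" --pt "130 0 0 120 0" --pt "130 -40 45 150 0" --pt "130 -80 90 150 0" --pt "130 -110 150 150 0" --pt "130 -110 200 150 0"

```text
clock: 13.12
position: [0.404, -0.0078, 0.2572]
tcp_rot: [0.868, 0.496, 0.001, 0.001]
wrist_force: [1.2, 0.6, -1.2]
width: 0.0429
grip_force: 0.0
```

```bash
python3 - <<'E'
from h import *
exec(open('st.py').read())
b=snap('top','t2.png')[160:250,250:345]
cv2.imwrite('pics/s3.png',cv2.cvtColor(cv2.resize(b,None,fx=6,fy=6,interpolation=cv2.INTER_CUBIC),cv2.COLOR_RGB2BGR))
E
```

```text
13.125 [404.   -7.8 257.2] tooly -30.48 [ 1.2  0.6 -1.2] [-0.04  0.1  -0.03] 0.0428586037010165
```

View pics/s3.png

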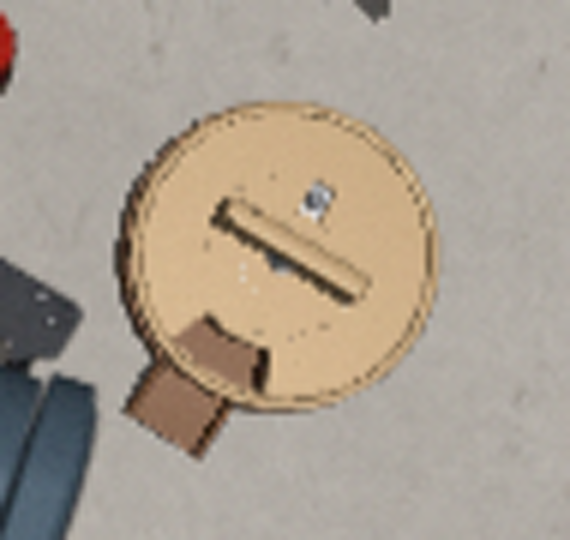

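```bash
python3 - <<'E'
from h import *
t=imaging.get_calibration('top')
T=lambda x,y:(x/6+250-.42,y/6+160-.42)
A=lambda a,b:np.degrees(np.arctan2(*(b-a)[1::-1]))
g=lambda q,z:onz(t,*T(*q),z)
pn=g((316,200),.072)
for sh in([.5168,-.2042],[.5153,-.2085]): print('pin',pn,np.hypot(*(pn[:2]-sh)),A(np.array(sh),pn[:2]))
print('bar',A(g((365,290),.11),g((225,203),.11))-90,'lip',A(g((198,458),.04),g((125,410),.04))-90)
W=lambda x,y:onz(t,(x-387)/4.3+254.5,y/4.3+164.5,.05)
print('walls',A(W(553,265),W(563,60))-30,A(W(655,215),W(480,110))-90,A(W(472,205),W(650,120))+30,'lip0',A(W(510,305),W(457,272))-90)
# cover circle & tops
b=cv2.cvtColor(cv2.imread('pics/t2.png'),cv2.COLOR_BGR2HSV)
m=cv2.inRange(b,(12,60,140),(25,160,255));m[:,:260]=0;m[:,330:]=0;m[:165]=0;m[240:]=0
m=cv2.morphologyEx(m,cv2.MORPH_CLOSE,np.ones((5,5)));cn=max(cv2.findContours(m,0,cv2.CHAIN_APPROX_NONE)[0],key=cv2.contourArea)
(x,y),r=cv2.minEnclosingCircle(cn);print(onz(t,x,y,.0675),x,y,r,r/t['fx']*1.4)
E
```

```text
pin [ 0.54618348 -0.22480367  0.072     ] 0.035887327034256004 -35.03809932904275
pin [ 0.54618348 -0.22480367  0.072     ] 0.034922759658008756 -27.829976206989357
bar -31.22697712825758 lip -32.55744938154117
walls -32.51244154806148 -30.314768181764954 -33.7339986201531 lip0 -31.13669352769471
[ 0.50259391 -0.19736579  0.0675    ] 293.68505859375 206.117431640625 30.794538497924805 0.0990471160041594
```

The bar is parallel to the lip's edge within about 1.5°. The pin may lag by up to 2.5° of slack, so I'll add a small extra turn. First I'll press on the bar with closed fingertips to confirm the seat height: if it is home, contact should come at TCP z of about 126 mm.

Request:
move_arm --pt "255 40 -60 0 0" --pt "255 80 -120 0 0" --pt "255 110 -170 0 0" --pt "255 110 -200 0 0" --pt "255 110 -200 -50 0" --pt "255 110 -200 -100 0" --pt "255 110 -200 -122 0" --pt "255 110 -200 -126 0" --pt "255 110 -200 -128 0" --pt "255 110 -200 -128 0"

```text
clock: 14.42
position: [0.5161, -0.2095, 0.1293]
tcp_rot: [0.868, 0.497, 0.001, 0.001]
wrist_force: [-0.6, -0.2, -0.7]
width: 0.0004
grip_force: 0.0
```

Request:
move_arm --pt "255 0 0 -1.5 0" --pt "255 0 0 -3 0" --pt "255 0 0 -4.5 0" --pt "255 0 0 -4.5 0"

```text
clock: 14.92
position: [0.5159, -0.2093, 0.1263]
tcp_rot: [0.868, 0.497, 0.0, 0.001]
wrist_force: [-7.3, 4.6, 19.3]
width: 0.0007
grip_force: 10.0
```

```bash
python3 st.py
```

```text
14.925 [ 515.9 -209.3  126.3] tooly -30.34 [-7.3  4.6 19.3] [0.65 1.38 0.05] 0.000692943407218723
```

Contact came at 126.3 mm, so the cover is home. I'll regrip and add about 2.5°.

Request:
move_arm --pt "150 0 0 15 0" --pt "150 0 0 15 0" --pt "150 0 0 15 0" --pt "150 0 0 15 0" --pt "150 0 0 0 0" --pt "150 0 0 -15 0" --pt "255 0 0 -16 0" --pt "255 0 0 -16 0" --pt "255 0 0 -16 0" --pt "255 0 0 -16 0" --grip_force 25

```text
clock: 16.18
position: [0.5152, -0.2089, 0.1072]
tcp_rot: [0.868, 0.497, -0.0, -0.0]
wrist_force: [1.4, 0.7, -3.3]
width: 0.0137
grip_force: 25.0
```

Request:
move_arm --pt "255 0 0 0 -1.3" --pt "255 0 0 0 -2.5" --pt "255 0 0 0 -2.5" --pt "255 0 0 0 -2.5"

```text
clock: 16.68
position: [0.5152, -0.2088, 0.1073]
tcp_rot: [0.878, 0.478, 0.0, -0.0]
wrist_force: [-0.6, 2.1, -0.8]
width: 0.0134
grip_force: 25.0
```

```bash
python3 st.py
```

```text
16.675 [ 515.2 -208.8  107.3] tooly -32.87 [-0.6  2.1 -0.8] [0.33 0.05 0.03] 0.01342685410192321
```

Request:
move_arm --pt "150 0 0 0 0" --pt "150 0 0 0 0" --pt "150 0 0 0 0" --pt "150 0 0 20 0" --pt "255 0 0 35 0" --pt "255 0 0 35 0" --pt "255 0 0 35 0" --pt "255 0 0 25 0" --pt "255 0 0 19 0" --pt "255 0 0 17 0"

```text
clock: 17.92
position: [0.5148, -0.2087, 0.1262]
tcp_rot: [0.878, 0.478, -0.001, -0.001]
wrist_force: [-15.7, 8.3, 37.1]
width: 0.0005
grip_force: 18.2
```

Request:
move_arm --pt "255 0 0 0 0" --pt "255 0 0 0 0" --pt "255 0 0 60 0" --pt "255 0 0 120 0" --pt "255 -40 50 150 0" --pt "255 -80 100 150 0" --pt "255 -110 150 150 0" --pt "255 -110 200 150 0" --pt "255 -110 200 150 0"

```text
clock: 19.05
position: [0.4044, -0.0061, 0.2736]
tcp_rot: [0.877, 0.48, 0.0, -0.0]
wrist_force: [0.3, -0.9, -0.3]
width: 0.0004
grip_force: 0.0
```

```bash
python3 - <<'E'
from h import *
exec(open('st.py').read())
b=snap('top')[160:250,250:345];c=snap('side')[205:285,225:325]
cv2.imwrite('pics/s4.png',cv2.cvtColor(np.hstack([cv2.resize(b,(410,390),interpolation=cv2.INTER_CUBIC),cv2.resize(c,(390,390),interpolation=cv2.INTER_CUBIC)]),cv2.COLOR_RGB2BGR))
E
```

```text
19.05 [404.4  -6.1 273.6] tooly -32.57 [ 0.3 -0.9 -0.3] [-0.09  0.07 -0.01] 0.0003708792016843934
```

View pics/s4.png

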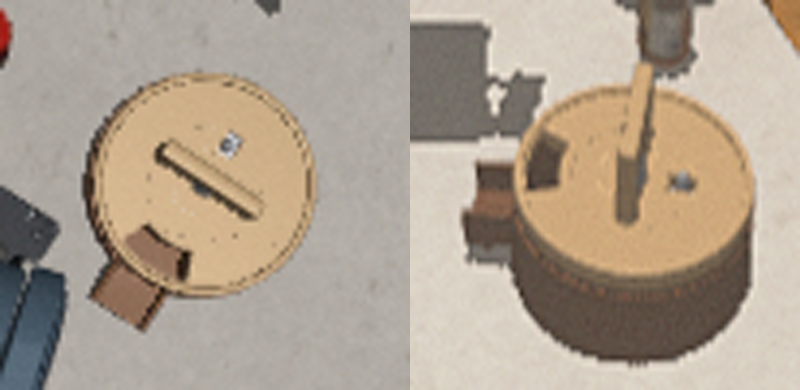

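The cover lies flat, its window stands over the lip, the pin shows in the slot, and the press again met contact at 126.2 mm. I'm handing in.

```bash
python3 -c "
from h import *
print(workorder.close_job())"
```

```text
the job is handed in; nothing more can be done
None
```

The cover is fully home over the shaft and pin and released, with its window over the pouring lip to within about 2° by my estimate. The mug, jar and mill were not touched, and I handed the job in at about 19 s (the hand-in returned no verdict).

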